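# Shoeing-shop grinder: speed to zero, then try, free and hold the wheel cover open

## Robot

A 6-joint arm with a two-finger parallel gripper is mounted at the origin on the work surface. World frame = base frame: x ahead of the robot, y to its left, z up, the work surface at z = 0. Lengths are in m, angles in rad, forces in N, time in s.
With the tool pointing down it reaches from about 0.35 to 0.875 m from the base axis. Payload 4.2 kg.
Tool frame: the origin (TCP) lies midway between the tips of the shut fingers; the grasp point (between the pads) lies 19 mm behind it; z points along the fingers, y is the direction in which the jaws open and shut (so a half turn about z gives the same grasp; the last joint's range is limited). The gripper opens to 87 mm and grips with 3 to 60 N. Pads are 19 mm wide; open, the fingers measure 117 mm over their backs; the gripper's body (75 mm by 190 mm) begins 51 mm behind the grasp point.
Start: joints at [-0.963, 0.385, 0.008, 0, -1.194, -0.259], TCP at [0.214, -0.587, 0.223] pointing down, gripper open.
Joint ranges: [-3.14, 3.14], [-1.21, 2.06], [-1.07, 1.41], [-3.16, 2.05], [-2.99, -0.16], [-3.1, 3.1]. Speed limits (rad/s): [2.79, 2.79, 3.14, 3.14, 3.14, 3.14].

## Interface

Orientations are given as a unit quaternion [x, y, z, w].
In Python, from cell import arm gives the robot as it stands.
- The arm moves only by the tool arm_command, never from a script. Its argument "increments" is a list of rows, each an object with "dp": the shift along the tool's x, y, z in mm, a list of three; "turn": the turn about the tool's z in degrees; "jaw": the opening, from 0 (shut) to 1 (fully open). In form: [{"dp": [dx, dy, dz], "turn": turn, "jaw": jaw}, ...]. A call has 1 to 20 rows; each row shifts and turns the commanded pose from where the row before left it, along the tool's axes as they then stand; what a row does not reach is not made up. A row lasts 1/8 s, in which the tool goes at most 62.5 mm and 10.7 degrees, less where a joint would pass 70% of its speed; a pose out of reach is approached as far as the arm can. A call is refused whole if a number of a shift passes 62.5 or a number of a turn 10.7, either way. A call with a gripper value outside its range is refused whole. The fingers move at their own pace and stop on an object; "squeeze" is the grip in N (left out, the last holds). Time passes only in rows, so rows that do not move let the fingers close. It gives the time, the measured TCP pose, the force and the opening at its end, in the units of the state.
- arm.get_state(): the state, without advancing time (a new reading comes with each control period).
- arm.get_image(name): name is "scene" or "top" or "wrist"; returns (picture, depth): 420x560x3 uint8, blue, green, red; 420x560 float32, m along the optical axis (not along the pixel's ray), 0 where there is no reading.
- arm.get_calibration(name): a dict with "fx", "fy", "cx", "cy" (pixels), "position" and "orientation" of the camera in the world. Camera axes: x right, y down, z forward; pixel columns grow to the right and rows downward; lengths in m; the calibration is good to about 2 mm. A picture is of the moment at which its call begins: read the wrist's pose just before it. get_calibration takes no time and is no camera call; for the wrist camera it gives the pose at the moment of the call.
- arm.hand_in(): hands the job in, once; it reports no verdict.
Trained networks look in the newest picture that a camera, given by its name, has taken for a name from the list of things; names that differ only in an ending like _2 or _b are one class to them, and where a whole thing is asked for, a point or a joint stands for the part that bears it (a point fixed in the world has none). Each returns a list of dicts, best first, with "conf" (0 to 1); they miss things now and then, are a little off and sometimes report something else, mostly with a low value. They report only what shows in the picture. A call takes as long as a camera call. They do not tell look-alikes from the thing itself.
- arm.spot_in(label, camera): "rect" ([centre column, centre row, width, height] as shares, 0 to 1, of the picture: columns of its width, rows of its height, round what is visible of it).
- arm.spot_point(label, camera): "at" ([column, row] as shares, 0 to 1, of the picture: columns of its width, rows of its height: a listed point, or the origin of a listed thing).
The state is a dict: "time_s": time; "q": joint angles; "joint_velocities": joint speeds; "effort": joint torques, N m; "eef_pos": TCP position; "eef_rot": TCP orientation; "wrist_force": force on the tool from outside, world axes, zero at the start; "ft_torque": the same for the moment, N m; "width": opening from 0.0 (shut) to 1.0 (fully open).
Only numpy, scipy, OpenCV 4.12 (cv2) and the standard library are available. Lean on these libraries where they do the work, as an engineer would, in place of code of your own. Each camera call takes 0.05 s, during which the arm holds its last target.

## Task

Turn the knob on the grey speed box counter-clockwise, back to its zero stop. Then tug the grinder's sliding wheel cover towards the front by its black grip, before touching the red catch; if it is caught, let it go back, slide the red catch fully outwards (away from the cover) and pull again. Finish still holding the cover fully open against its spring so that the wheel can be inspected, and do not disturb the other things on the bench.

Things in the scene. Friction and masses are not known exactly. Their poses are not given: they have to be found in the camera images.
- grinder: green grinder housing fixed to the bench (all sizes in mm), 260 x 260 x 130 high, left or right of the speed box; origin: centre of its underside. Front = its -x (towards the robot), left = +y. A motor stub, 60 across, 30 to 90 high, juts from its right side to y = -206. On its flat top: the aluminium cover (y -61 to 61) between rails 6 high (y = +-67) and, left of it, the red catch
- cover_grip (a point): centre of the cover's black grip (sizes in mm): an upright plate 14 thick (grinder's x), 60 wide (y), 40 high. This point is 157 above the bench, 22 above the cover's upper face (135 above the bench), 18 below the grip's top. Shut, it is at x = 20, y = 0 of the grinder; it moves along the grinder's -x as the cover opens. Axes as the grinder's
- cover (a joint): how far the cover is slid open, m: 0 shut, 0.08 at its open stop; opens along the grinder's -x. A spring shuts it (about 3.3 N shut, 7.7 N fully open) and takes it back when let go. A catch hidden inside may or may not hold it: if caught, the cover moves 8 mm and stops dead; if not, it slides all the way
- catch_top (a point): centre of the top of the red catch's thumb-piece (sizes in mm), an upright block 16 (grinder's x) x 18 (y) x 28 high on a 26 x 26 x 5 foot; its top is 164 above the bench, 34 above the grinder's top face. At home it is at x = 18, y = 88 of the grinder. Axes as the grinder's
- catch (a joint): how far the red catch is slid out, m: 0 home (at the start, whether the cover is caught or not), 0.022 at its end stop; slides along the grinder's +y (away from the cover), needs 2 to 3 N, stays where left. Slid to the end with the cover shut and not under pull, it frees a caught cover for good
- drive: grey speed box, 130 x 130 x 70 mm high, fixed to the bench; origin at the centre of its underside. The speed knob is in the middle of its top; a red mark on its own +x side of the dial (the side away from the robot) shows zero, and white ticks go clockwise from it every 0.5 rad
- knob_grip (a point): on the knob's axis, at mid-height of its grip bar (97.5 mm above the bench; sizes in mm). The bar is 46 long, 12 wide and 28 high (83 to 111 above the bench) on a round flange 54 in diameter, 10 high. The point turns with the knob: its x axis lies along the bar, towards the white pointer line
- speed (a joint): knob angle, rad: 0 at the zero stop (pointer at the red mark, along the box's +x), growing clockwise seen from above, up to 4.6; starts between 0.8 and 2.4. Turn counter-clockwise to reach zero; friction about 0.03 N m, stays where it is left
- horseshoe: loose dark steel horseshoe, 125 x 130 x 10 mm, lying flat beyond the drive box; bystander (origin on its underside)
- nail_tin: loose small blue tin, 44 diameter x 50 mm high, standing on the grinder's top at its far right corner (about 95 mm beyond, 100 mm right of the grinder's centre); bystander (origin on its underside)
- hammer: loose hammer lying on the bench at the right; bystander (origin on its underside)
- brush: loose wooden brush with an arched wooden handle, 200 x 70 x 100 mm, on the bench's far side; bystander (origin on its underside)
- punch_block: loose steel block 70 x 70 x 70 mm with three punches standing in it (140 mm high overall), at the far left; bystander (origin on its underside)
- tongs: loose dark tongs lying on the bench in front of the speed box, 275 mm long; bystander (origin on its underside)
- rasp: loose farrier's rasp with wooden handle, 370 mm long, lying at the left; bystander (origin on its underside)
Mind the look-alikes: they are no part of the job. Several things have the shape of the drive; the one meant has the colours described above.

How it is judged:
On the way, in this order (a step that is already met when the one before it is completed fails the run):
1. the speed knob is back at its zero stop (value of joint speed below 0.08 rad), for 0.2 s.
2. the cover has been tugged (at least 5 mm) with the red catch still at home (value of joint cover above 0.005 m and value of joint catch below 0.004 m), for 0.1 s.
At the end, for the whole second after the job is handed in: The robot's fingers hold the wheel cover open (more than 70 of its 80 mm, at rest, pressing on it with more than 2 N), and the speed knob is within 0.1 rad of its zero stop (value of joint speed below 0.1 rad and value of joint cover above 0.07 m and velocity of joint cover between -0.01 and 0.01 m/s and contact force between the fingers and cover above 2 N); the arm keeps its last pose, push and grip.
It fails at once if the cover was opened (over 20 mm) while the speed knob was not at zero (value of joint cover above 0.02 m and value of joint speed above 0.15 rad).
It fails at once if a bystander was shifted by more than 3 cm (distance of any of horseshoe, nail_tin, hammer, brush, punch_block, tongs, rasp from where it was at the start of the episode above 0.03 m).
It also fails if it takes over 67 s, if anything falls off the work surface, if the arm or the gripper's body presses on something with over 40 N, if the wrist force passes 120 N, or if a joint passes its speed limit or range.

## Working session

There is one attempt and no reset: what is moved stays moved. The work goes in short steps, Python scripts to look and compute and a tool call to move; the robot and the scene stay as the last step left them, time stands still between calls to the robot, and variables do not carry over. Pictures are saved under pics/ and viewed, and the job is handed in when it is done.

Besides the shell and the picture viewer there is one more tool, called after "Emit:" as a command line: name --argument value ..., lists and objects as JSON in quotes. arm_command: Moves the arm, as the interface text tells. Its arguments: {"type":"object","properties":{"increments":{"type":"array","items":{"type":"object","properties":{"dp":{"type":"array","items":{"type":"number"}},"turn":{"type":"number"},"jaw":{"type":"number"}}}},"squeeze":{"type":"number"}},"required":["increments"]}

```bash
mkdir -p pics; ls
python3 - <<'E'
from cell import arm
import cv2
print(arm.get_state())
for n in("scene","top"):
    im,d=arm.get_image(n); cv2.imwrite(f"pics/{n}0.png",im); print(n,arm.get_calibration(n))
    for l in("drive","knob_grip","cover_grip","catch_top","grinder"):
        print(l,arm.spot_point(l,n)[:3])
E
```

```text
pics
{'time_s': 0.0, 'q': array([-9.63391639e-01,  3.85515208e-01,  6.62980756e-03, -5.14502921e-04,
       -1.19399709e+00, -2.58605051e-01]), 'joint_velocities': array([ 0.0014622 , -0.00156136,  0.00070573,  0.00154642, -0.0025199 ,
       -0.00038669]), 'effort': array([-3.27401858e-05, -3.90666425e+01,  1.87397325e+01,  4.21982199e+00,
        1.08785997e-02, -2.15432797e-04]), 'eef_pos': array([ 0.21342296, -0.58678696,  0.22148382]), 'eef_rot': array([-1.73423527e-01,  9.84846757e-01,  1.04714522e-03, -2.20639792e-04]), 'wrist_force': array([ 0.078161  ,  0.42594518, -0.4643272 ]), 'ft_torque': array([ 0.03995796, -0.04032417,  0.03700925]), 'width': 0.9999560458197115}
scene {'fx': 486.6183716339324, 'fy': 486.6183716339324, 'cx': 283.1549187336179, 'cy': 210.48807798392272, 'position': array([1.51552186, 0.43966625, 1.14194394]), 'orientation': array([ 0.4700628 ,  0.78537322, -0.34410391, -0.20933794])}
drive [{'at': [0.7145, 0.519], 'conf': 0.8}, {'at': [0.4682, 0.4074], 'conf': 0.75}, {'at': [0.2673, 0.4143], 'conf': 0.67}]
knob_grip [{'at': [0.7275, 0.4655], 'conf': 0.75
[... 223 characters left out ...]
]
grinder [{'at': [0.6305, 0.6343], 'conf': 0.75}]
top {'fx': 494.9157771032415, 'fy': 494.9157771032415, 'cx': 280.0101475176637, 'cy': 204.4224024101965, 'position': array([ 0.29901012, -0.08564777,  1.83202096]), 'orientation': array([ 0.71405076, -0.69728442,  0.04369262, -0.04490992])}
drive [{'at': [0.6048, 0.6612], 'conf': 0.89}, {'at': [0.5714, 0.4752], 'conf': 0.74}, {'at': [0.7812, 0.5364], 'conf': 0.67}]
knob_grip [{'at': [0.3311, 0.6521], 'conf': 0.73}, {'at': [0.8021, 0.5233], 'conf': 0.71}, {'at': [0.6102, 0.676], 'conf': 0.66}]
cover_grip [{'at': [0.3725, 0.4521], 'conf': 0.83}]
catch_top [{'at': [0.3254, 0.4521], 'conf': 0.43}]
grinder [{'at': [0.3854, 0.4867], 'conf': 0.91}]
```

View pics/scene0.png

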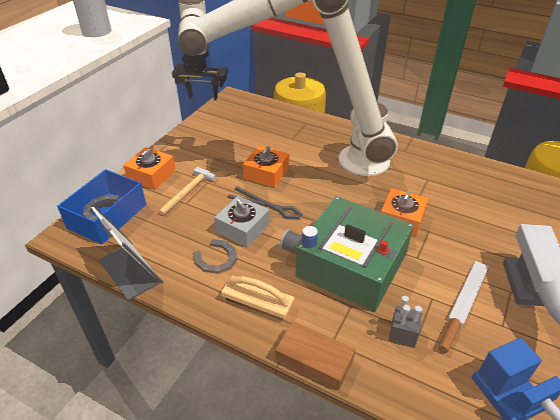

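View pics/top0.png

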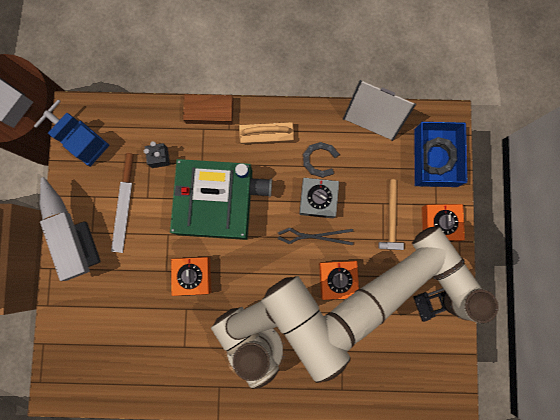

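The top view shows orange look-alikes at (190,275), (340,280) and (445,222). The grey box at (319,197) matches the description. The grinder is at (211,199), its black grip at (211,190) and the red catch at (184,190).

```bash
cat > h.py <<'E'
from cell import arm
import cv2, numpy as np
from scipy.spatial.transform import Rotation as R
def ray(cal,u,v):
    return R.from_quat(cal["orientation"]).apply([(u-cal["cx"])/cal["fx"],(v-cal["cy"])/cal["fy"],1.])
def at_z(cal,u,v,z):
    r=ray(cal,u,v);p=np.array(cal["position"]);return p+r*(z-p[2])/r[2]
def cloud(cal,d):
    v,u=np.mgrid[:d.shape[0],:d.shape[1]]
    c=np.stack([(u-cal["cx"])/cal["fx"]*d,(v-cal["cy"])/cal["fy"]*d,d],-1)
    return R.from_quat(cal["orientation"]).apply(c.reshape(-1,3)).reshape(c.shape)+cal["position"]
def proj(cal,p):
    c=R.from_quat(cal["orientation"]).inv().apply(np.array(p)-cal["position"])
    return c[...,0]/c[...,2]*cal["fx"]+cal["cx"],c[...,1]/c[...,2]*cal["fy"]+cal["cy"]
E
python3 - <<'E'
from h import *
im,d=arm.get_image("top");c=arm.get_calibration("top");np.savez("top.npz",d=d,im=im)
P=cloud(c,d)
def fit(mask,name):
    n,l,s,_=cv2.connectedComponentsWithStats(mask.astype(np.uint8))
    for i in range(1,n):
        if s[i,4]>15:
            m=l==i; r=cv2.minAreaRect((P[m][:,:2]*1000).astype(np.float32)); print(name,s[i],r,P[m].mean(0).round(4))
Z=P[...,2]
v,u=np.mgrid[:420,:560]
fit((abs(Z-.07)<.006)&(u>295)&(u<345)&(v>170)&(v<225),"box")
fit((Z>.1)&(Z<.12)&(u>300)&(u<338)&(v>178)&(v<216),"bar")
fit((Z>.12)&(Z<.145)&(u>160)&(u<255)&(v>150)&(v<245),"grinder")
fit((Z>.15)&(Z<.172)&(u>160)&(u<255)&(v>150)&(v<245),"ups")
fit((Z>.173)&(u>160)&(u<255)&(v>150)&(v<245),"tin")
for nm,(a,b,e,f) in dict(box=(285,165,355,230),gr=(160,150,285,245)).items():
    cv2.imwrite(f"pics/{nm}1.png",cv2.resize(im[b:f,a:e],None,fx=6,fy=6,interpolation=cv2.INTER_CUBIC))
E
```

```text
box [300 178  40  39 913] ((552.6378173828125, -221.64035034179688), (130.02813720703125, 130.59690856933594), 85.3577651977539) [ 0.5507 -0.2219  0.0706]
bar [315 191  12  10  49] ((552.8653564453125, -222.02938842773438), (44.52471160888672, 13.401063919067383), 60.00123977661133) [ 0.5519 -0.2215  0.1103]
grinder [ 170  159   81   79 5256] ((531.9017333984375, 161.51547241210938), (261.2565612792969, 261.6787414550781), 87.45933532714844) [0.5264 0.163  0.1321]
ups [237 172  12   6  20] ((608.8856811523438, 49.277427673339844), (11.843667984008789, 37.98751449584961), 13.949990272521973) [0.6079 0.0472 0.163 ]
ups [182 188   6   5  26] ((551.3829956054688, 247.1729736328125), (14.25964641571045, 17.425209045410156), 5.428707599639893) [0.5519 0.2476 0.161 ]
ups [205 189  15   5  32] ((549.9547729492188, 154.31983947753906), (13.53256893157959, 48.089473724365234), 0.10096179693937302) [0.5476 0.1527 0.1625]
tin [236 164  13  12 114] ((623.7275390625, 53.12825393676758), (37.86406326293945, 39.453128814697266), 45.040992736816406) [0.6239 0.0529 0.1805]
tin [201 188  18   5  52] ((551.2095336914062, 159.0857696533203), (59.08656311035156, 13.239850997924805), 84.56858825683594) [0.551  0.1606 0.1774]
```

View pics/box1.png

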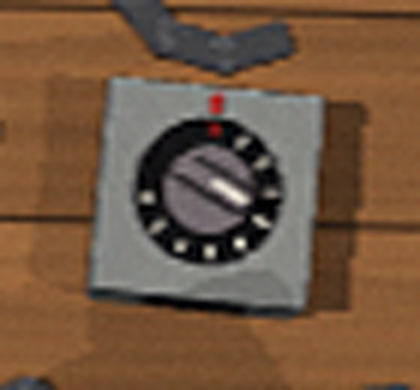

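View pics/gr1.png

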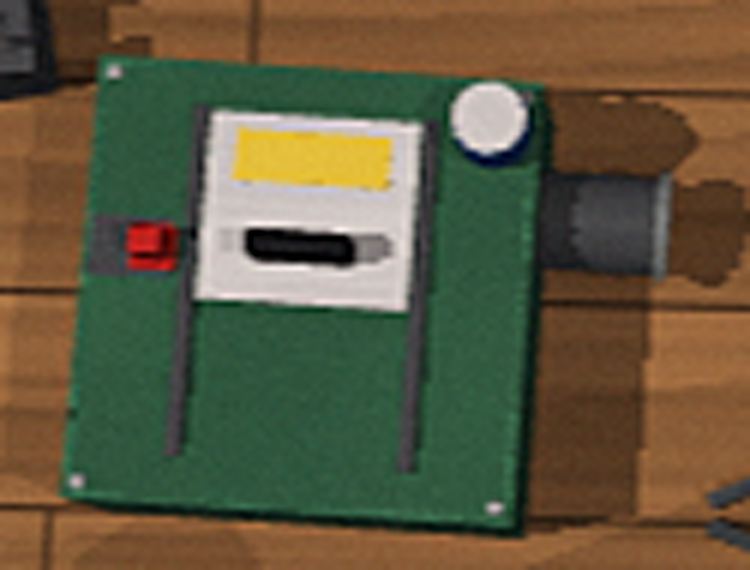

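```bash
cat >> h.py <<'E'
def plan(target,yaw_y):
    s=arm.get_state();r=R.from_quat(s["eef_rot"]);m=r.as_matrix()
    cur=np.degrees(np.arctan2(m[1,1],m[0,1]))
    dp=r.inv().apply(np.array(target)-s["eef_pos"])*1000
    t=-(yaw_y-cur); t=(t+180)%360-180
    print("t",round(s["time_s"],2),"pos",s["eef_pos"].round(4),"yaw",cur.round(2),"tilt z",m[:,2].round(3),"q",s["q"].round(2),"F",s["wrist_force"].round(1),"w",round(s["width"],3))
    print("dp tool mm",dp.round(1),"turn",round(t,1),"(or",round((t+360)%360-180,1),")")
E
python3 - <<'E'
from h import *
plan([.5527,-.2218,.20],150)
# grinder corners via top face mask
z=np.load("top.npz");im=z["im"];c=arm.get_calibration("top")
hsv=cv2.cvtColor(im,cv2.COLOR_BGR2HSV)
m=cv2.inRange(hsv,(50,60,30),(90,255,255))
def line(pts,z):
    p=np.array([at_z(c,u,v,z)[:2] for u,v in pts]);return p
for n,(u,v) in dict(TL=(160+114/6,150+70/6),BL=(160+76/6,150+481/6),BR=(160+494/6,150+508/6)).items(): print(n,at_z(c,u-.4,v-.4,.13).round(4))
E
```

```text
t 0.65 pos [ 0.2136 -0.5873  0.2226] yaw 109.98 tilt z [-0.  0. -1.] q [-0.96  0.38  0.01  0.   -1.19 -0.26] F [-0.2  0.8 -0.4] w 0.999
dp tool mm [-443.6  227.6   22.6] turn -40.0 (or 140.0 )
TL [0.6575 0.2788 0.13  ]
BL [0.4167 0.2887 0.13  ]
BR [0.4069 0.0483 0.13  ]
```

Emit:
arm_command --increments '[{"dp": [-37, 19, 1.9], "turn": 0, "jaw": 1}, {"dp": [-37, 19, 1.9], "turn": 0, "jaw": 1}, {"dp": [-37, 19, 1.9], "turn": 0, "jaw": 1}, {"dp": [-37, 19, 1.9], "turn": 0, "jaw": 1}, {"dp": [-37, 19, 1.9], "turn": 0, "jaw": 1}, {"dp": [-37, 19, 1.9], "turn": 0, "jaw": 1}, {"dp": [-37, 19, 1.9], "turn": 0, "jaw": 1}, {"dp": [-37, 19, 1.9], "turn": 0, "jaw": 1}, {"dp": [-37, 19, 1.9], "turn": 0, "jaw": 1}, {"dp": [-37, 19, 1.9], "turn": 0, "jaw": 1}, {"dp": [-37, 19, 1.9], "turn": 0, "jaw": 1}, {"dp": [-37, 19, 1.9], "turn": 0, "jaw": 1}, {"dp": [0, 0, 0], "turn": -10, "jaw": 1}, {"dp": [0, 0, 0], "turn": -10, "jaw": 1}, {"dp": [0, 0, 0], "turn": -10, "jaw": 1}, {"dp": [0, 0, 0], "turn": -10, "jaw": 1}, {"dp": [0, 0, 0], "turn": 0, "jaw": 1}]'

```text
time_s: 2.78
eef_pos: [0.553, -0.2213, 0.1998]
eef_rot: [-0.499, 0.867, -0.0, 0.0]
wrist_force: [-0.5, 0.1, -0.1]
width: 1.002
```

Run:
```python
from h import *
plan([.5527,-.2218,.087],150)
im,d=arm.get_image("wrist");c=arm.get_calibration("wrist");cv2.imwrite("pics/w1.png",im)
print(arm.spot_point("knob_grip","wrist"))
P=cloud(c,d);m=(P[...,2]>.104)&(P[...,2]<.116)&(np.hypot(P[...,0]-.5527,P[...,1]+.2218)<.04)
print(m.sum(),cv2.minAreaRect((P[m][:,:2]*1000).astype(np.float32)),P[m].mean(0))
print([x.round(1) for x in proj(c,[.5527,-.2218,.111])])
```

```text
t 2.77 pos [ 0.553  -0.2213  0.1998] yaw 149.87 tilt z [ 0.  0. -1.] q [-0.11  0.35 -0.1  -0.   -1.12 -0.42] F [-0.5  0.1 -0.1] w 1.002
dp tool mm [  0.6   0.  112.8] turn -0.1 (or 179.9 )
[]
917 ((550.283447265625, -218.6517333984375), (45.97383117675781, 11.850666046142578), 58.41214370727539) [ 0.54986516 -0.21937046  0.10916869]
[np.float64(278.2), np.float64(211.8)]
```

View pics/w1.png

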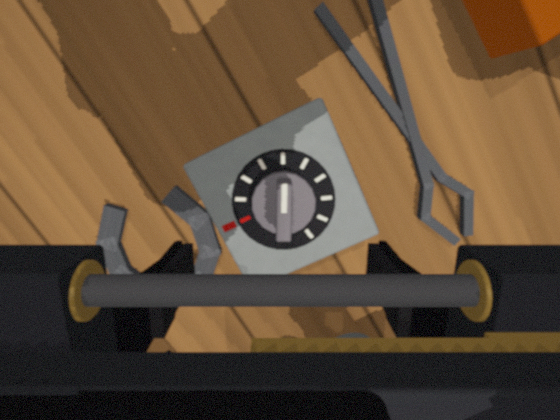

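The wrist view shows the grey box with the red mark at (235,223). The bar is upright at (284,210) and lines up with the jaws. The two cameras differ by 3.5 mm on the bar, so I use the mean.

Emit:
arm_command --increments '[{"dp": [0, 1.9, 20], "turn": 0.8, "jaw": 1}, {"dp": [0, 0, 25], "turn": 0, "jaw": 1}, {"dp": [0, 0, 25], "turn": 0, "jaw": 0.6}, {"dp": [0, 0, 22], "turn": 0, "jaw": 0.5}, {"dp": [0, 0, 20.5], "turn": 0, "jaw": 0.4}, {"dp": [0, 0, 0], "turn": 0, "jaw": 0}, {"dp": [0, 0, 0], "turn": 0, "jaw": 0}, {"dp": [0, 0, 0], "turn": 0, "jaw": 0}, {"dp": [0, 0, 0], "turn": 0, "jaw": 0}, {"dp": [0, 0, 0], "turn": 0, "jaw": 0}]' --squeeze 12

```text
time_s: 4.12
eef_pos: [0.5515, -0.2204, 0.0877]
eef_rot: [-0.494, 0.87, -0.0, 0.0]
wrist_force: [-0.1, -0.0, 0.9]
width: 0.174
```

Run:
```python
from h import *
plan([.5515,-.2202,.087],149)
im,d=arm.get_image("wrist");cv2.imwrite("pics/w2.png",im)
```

```text
t 4.12 pos [ 0.5515 -0.2204  0.0877] yaw 149.18 tilt z [ 0.001 -0.    -1.   ] q [-0.11  0.46 -0.24  0.   -0.87 -0.43] F [-0.1 -0.   0.9] w 0.174
dp tool mm [-0.2  0.1  0.7] turn 0.2 (or -179.8 )
```

View pics/w2.png

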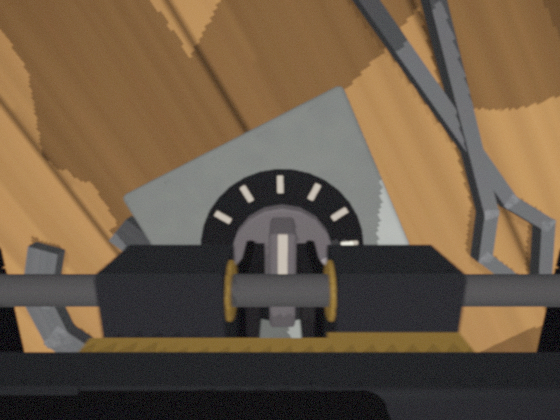

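The bar at (283,270) is between the pads, which are still closing.

Emit:
arm_command --increments '[{"dp": [0, 0, 0], "turn": 0, "jaw": 0}, {"dp": [0, 0, 0], "turn": 0, "jaw": 0}, {"dp": [0, 0, 0], "turn": -8, "jaw": 0}, {"dp": [0, 0, 0], "turn": -9, "jaw": 0}, {"dp": [0, 0, 0], "turn": -9, "jaw": 0}, {"dp": [0, 0, 0], "turn": -9, "jaw": 0}, {"dp": [0, 0, 0], "turn": -9, "jaw": 0}, {"dp": [0, 0, 0], "turn": -9, "jaw": 0}, {"dp": [0, 0, 0], "turn": -9, "jaw": 0}, {"dp": [0, 0, 0], "turn": -9, "jaw": 0}, {"dp": [0, 0, 0], "turn": -9, "jaw": 0}, {"dp": [0, 0, 0], "turn": -9, "jaw": 0}, {"dp": [0, 0, 0], "turn": -9, "jaw": 0}, {"dp": [0, 0, 0], "turn": -8, "jaw": 0}, {"dp": [0, 0, 0], "turn": 0, "jaw": 0}]'

```text
time_s: 6.05
eef_pos: [0.5518, -0.2197, 0.0876]
eef_rot: [0.992, -0.13, 0.0, -0.0]
wrist_force: [-1.6, 5.5, 3.8]
width: 0.14
```

Run:
```python
from h import *
plan([.5515,-.2202,.087],265.4)
print(arm.get_state()["ft_torque"])
im,d=arm.get_image("wrist");cv2.imwrite("pics/w3.png",im)
```

```text
t 6.05 pos [ 0.5518 -0.2197  0.0876] yaw -104.88 tilt z [ 0.001  0.001 -1.   ] q [-0.11  0.46 -0.24 -0.   -0.87  1.42] F [-1.6  5.5  3.8] w 0.14
dp tool mm [-0.2  0.5  0.6] turn -10.3 (or 169.7 )
[ 1.52326763  0.49631664 -0.00275373]
```

View pics/w3.png

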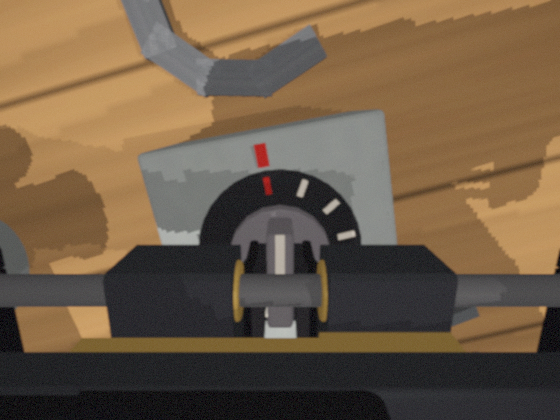

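The pointer is now about 10° short of the red mark at (265,170). I'll finish the turn with a few degrees of overshoot against the stop.

Emit:
arm_command --increments '[{"dp": [0, 0, 0], "turn": -6, "jaw": 0}, {"dp": [0, 0, 0], "turn": -5, "jaw": 0}, {"dp": [0, 0, 0], "turn": -2, "jaw": 0}, {"dp": [0, 0, 0], "turn": -1, "jaw": 0}, {"dp": [0, 0, 0], "turn": 0, "jaw": 0}]'

```text
time_s: 6.72
eef_pos: [0.5521, -0.2196, 0.0875]
eef_rot: [1.0, -0.009, 0.001, -0.0]
wrist_force: [0.2, 5.7, 4.3]
width: 0.142
```

Run:
```python
from h import *
plan([.5515,-.2202,.087],265.4)
print(arm.get_state()["ft_torque"])
im,d=arm.get_image("wrist");cv2.imwrite("pics/w4.png",im)
```

```text
t 6.72 pos [ 0.5521 -0.2196  0.0875] yaw -91.02 tilt z [ 0.002  0.001 -1.   ] q [-0.11  0.46 -0.24 -0.   -0.87  1.66] F [0.2 5.7 4.3] w 0.142
dp tool mm [-0.6  0.6  0.5] turn 3.6 (or -176.4 )
[ 1.54206208  0.34011211 -0.24786812]
```

View pics/w4.png

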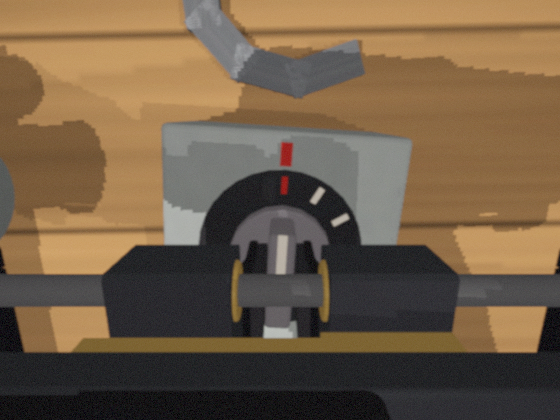

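The moment is 0.25 N m, well above the 0.03 of friction, and the pointer at (282,245) is on the red mark, so the knob is at its stop. I'll release and lift.

Emit:
arm_command --increments '[{"dp": [0, 0, 0], "turn": 2, "jaw": 0.1}, {"dp": [0, 0, 0], "turn": 0, "jaw": 0.5}, {"dp": [0, 0, 0], "turn": 0, "jaw": 0.5}, {"dp": [0, 0, 0], "turn": 0, "jaw": 0.5}, {"dp": [0, 0, -25], "turn": 0, "jaw": 0.7}, {"dp": [0, 0, -40], "turn": 0, "jaw": 0.7}, {"dp": [0, 0, -40], "turn": 0, "jaw": 0.7}, {"dp": [0, 0, -40], "turn": 0, "jaw": 0.7}, {"dp": [0, 0, 0], "turn": 0, "jaw": 0.7}]'

```text
time_s: 7.9
eef_pos: [0.5533, -0.2212, 0.2363]
eef_rot: [1.0, -0.025, 0.004, 0.001]
wrist_force: [0.3, -0.0, -0.3]
width: 0.696
```

Run:
```python
from h import *
plan([.5515,.161,.240],177.5)
im,d=arm.get_image("wrist");c=arm.get_calibration("wrist");cv2.imwrite("pics/w5.png",im)
P=cloud(c,d);m=(P[...,2]>.104)&(P[...,2]<.116)&(np.hypot(P[...,0]-.5515,P[...,1]+.2202)<.04)
print(m.sum(),cv2.minAreaRect((P[m][:,:2]*1000).astype(np.float32)))
```

```text
t 7.9 pos [ 0.5533 -0.2212  0.2363] yaw -92.83 tilt z [ 0.008 -0.002 -1.   ] q [-0.11  0.32 -0.05  0.   -1.19  1.63] F [ 0.3 -0.  -0.3] w 0.696
dp tool mm [ -20.6 -381.6   -4.5] turn 89.7 (or -90.3 )
707 ((548.6646728515625, -217.17236328125), (11.885740280151367, 45.11386489868164), 85.34859466552734)
```

View pics/w5.png

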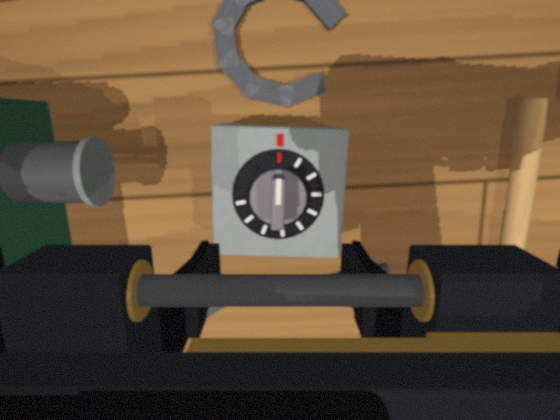

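The bar is at -4.65° and the box yaw is -4.64°, so the knob is at zero. Next I go above the cover grip.

Emit:
arm_command --increments '[{"dp": [-2.6, -38, -1], "turn": 0, "jaw": 0.7}, {"dp": [-2.6, -38, -1], "turn": 0, "jaw": 0.7}, {"dp": [-2.6, -38, -1], "turn": 0, "jaw": 0.7}, {"dp": [-2.6, -38, -1], "turn": 0, "jaw": 0.7}, {"dp": [-2.6, -38, -1], "turn": 0, "jaw": 0.7}, {"dp": [-2.6, -38, 0], "turn": 0, "jaw": 0.7}, {"dp": [-2.6, -38, 0], "turn": 0, "jaw": 0.7}, {"dp": [-2.6, -38, 0], "turn": 0, "jaw": 0.7}, {"dp": [0, -38, 0], "turn": 0, "jaw": 0.7}, {"dp": [0, -39.5, 0], "turn": 0, "jaw": 0.7}, {"dp": [0, 0, 0], "turn": 10, "jaw": 0.7}, {"dp": [0, 0, 0], "turn": 10, "jaw": 0.7}, {"dp": [0, 0, 0], "turn": 10, "jaw": 0.7}, {"dp": [0, 0, 0], "turn": 10, "jaw": 0.7}, {"dp": [0, 0, 0], "turn": 10, "jaw": 0.7}, {"dp": [0, 0, 0], "turn": 10, "jaw": 0.7}, {"dp": [0, 0, 0], "turn": 10, "jaw": 0.7}, {"dp": [0, 0, 0], "turn": 10, "jaw": 0.7}, {"dp": [0, 0, 0], "turn": 9.7, "jaw": 0.7}, {"dp": [0, 0, 0], "turn": 0, "jaw": 0.7}]'

```text
time_s: 10.45
eef_pos: [0.5487, 0.1613, 0.2357]
eef_rot: [-0.692, 0.722, 0.0, -0.001]
wrist_force: [0.1, -0.6, 0.4]
width: 0.7
```

Run:
```python
from h import *
plan([.5515,.161,.142],177.5)
im,d=arm.get_image("wrist");c=arm.get_calibration("wrist");cv2.imwrite("pics/w6.png",im)
P=cloud(c,d);Z=P[...,2]
for n,(x,y,lo,hi) in dict(grip=(.5515,.161,.167,.185),catch=(.553,.249,.155,.172)).items():
    m=(Z>lo)&(Z<hi)&(np.hypot(P[...,0]-x,P[...,1]-y)<.04)
    if m.sum()>5: print(n,m.sum(),cv2.minAreaRect((P[m][:,:2]*1000).astype(np.float32)),P[m].mean(0).round(4))
```

```text
t 10.45 pos [0.5487 0.1613 0.2357] yaw 177.57 tilt z [-0.003 -0.001 -1.   ] q [ 0.57  0.29 -0.1  -0.   -1.18 -0.61] F [ 0.1 -0.6  0.4] w 0.7
dp tool mm [ 0.1 -3.  93.7] turn 0.1 (or -179.9 )
grip 1724 ((549.2664794921875, 163.26316833496094), (59.018035888671875, 13.858139038085938), 87.90746307373047) [0.549  0.1617 0.1736]
catch 474 ((550.5576782226562, 250.40762329101562), (16.872243881225586, 15.746366500854492), 87.74478149414062) [0.5506 0.2489 0.162 ]
```

View pics/w6.png

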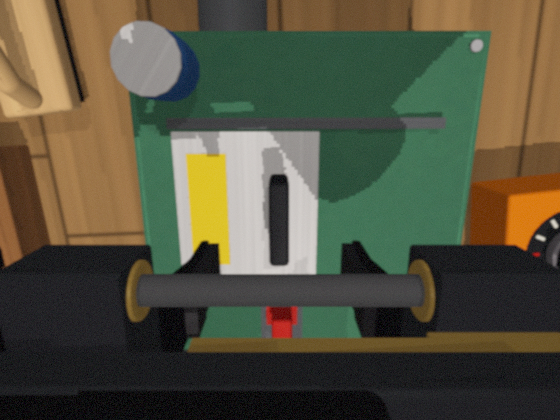

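The grip at (279,220) lies centred between the jaws, with the red catch beyond at (282,322). I use the mean of both cameras.

Emit:
arm_command --increments '[{"dp": [-0.7, -1.8, 20], "turn": 0, "jaw": 0.6}, {"dp": [0, 0, 25], "turn": 0, "jaw": 0.6}, {"dp": [0, 0, 25], "turn": 0, "jaw": 0.6}, {"dp": [0, 0, 22], "turn": 0, "jaw": 0.6}, {"dp": [0, 0, 0], "turn": 0, "jaw": 0}, {"dp": [0, 0, 0], "turn": 0, "jaw": 0}, {"dp": [0, 0, 0], "turn": 0, "jaw": 0}, {"dp": [0, 0, 0], "turn": 0, "jaw": 0}, {"dp": [0, 0, 0], "turn": 0, "jaw": 0}, {"dp": [0, 0, 0], "turn": 0, "jaw": 0}, {"dp": [0, 0, 0], "turn": 0, "jaw": 0}]' --squeeze 25

```text
time_s: 11.88
eef_pos: [0.5496, 0.1623, 0.1457]
eef_rot: [-0.692, 0.722, 0.001, -0.001]
wrist_force: [-5.1, 0.5, 4.4]
width: 0.156
```

Run:
```python
from h import *
plan([.5505,.162,.142],177.5)
im,d=arm.get_image("wrist");cv2.imwrite("pics/w7.png",im)
```

```text
t 11.88 pos [0.5496 0.1623 0.1457] yaw 177.5 tilt z [-0.003 -0.    -1.   ] q [ 0.57  0.37 -0.23 -0.   -0.98 -0.61] F [-5.1  0.5  4.4] w 0.156
dp tool mm [ 0.2 -0.9  3.7] turn -0.0 (or 180.0 )
```

View pics/w7.png

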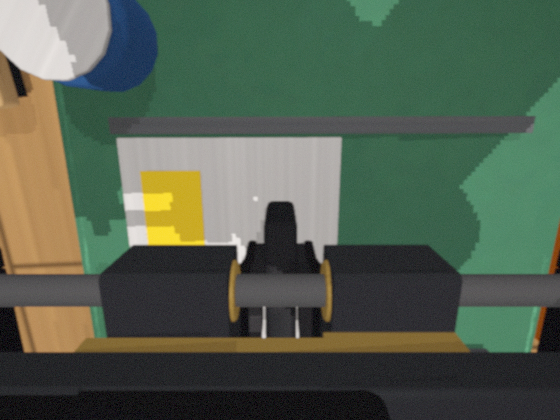

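Emit:
arm_command --increments '[{"dp": [0, 3, 0], "turn": 0, "jaw": 0}, {"dp": [0, 3, 0], "turn": 0, "jaw": 0}, {"dp": [0, 3, 0], "turn": 0, "jaw": 0}, {"dp": [0, 3, 0], "turn": 0, "jaw": 0}, {"dp": [0, 1, 0], "turn": 0, "jaw": 0}, {"dp": [0, 0, 0], "turn": 0, "jaw": 0}]'

```text
time_s: 12.68
eef_pos: [0.5384, 0.1628, 0.1457]
eef_rot: [-0.692, 0.722, -0.0, 0.0]
wrist_force: [4.0, -2.7, 1.8]
width: 0.158
```

Run:
```python
from h import *
plan([.5505,.162,.142],177.5)
```

```text
t 12.68 pos [0.5384 0.1628 0.1457] yaw 177.5 tilt z [ 0.001  0.    -1.   ] q [ 0.58  0.35 -0.26  0.   -0.97 -0.63] F [ 4.  -2.7  1.8] w 0.158
dp tool mm [  0.3 -12.1   3.7] turn -0.0 (or 180.0 )
```

It moved 11 mm with only about 4 N, which matches the spring alone, so it seems not caught. I'll pull on carefully.

Emit:
arm_command --increments '[{"dp": [0, 3, 0], "turn": 0, "jaw": 0}, {"dp": [0, 3, 0], "turn": 0, "jaw": 0}, {"dp": [0, 3, 0], "turn": 0, "jaw": 0}, {"dp": [0, 0, 0], "turn": 0, "jaw": 0}, {"dp": [0, 0, 0], "turn": 0, "jaw": 0}]'

```text
time_s: 13.3
eef_pos: [0.5294, 0.1632, 0.1457]
eef_rot: [-0.691, 0.722, -0.0, 0.0]
wrist_force: [4.2, -4.0, 3.7]
width: 0.159
```

Run:
```python
from h import *
plan([.5505,.162,.142],177.5)
im,d=arm.get_image("wrist");cv2.imwrite("pics/w8.png",im)
im,d=arm.get_image("top");cv2.imwrite("pics/t8.png",cv2.resize(im[150:245,160:285],None,fx=6,fy=6,interpolation=cv2.INTER_CUBIC))
```

```text
t 13.3 pos [0.5294 0.1632 0.1457] yaw 177.5 tilt z [ 0.001 -0.    -1.   ] q [ 0.59  0.33 -0.28  0.   -0.96 -0.64] F [ 4.2 -4.   3.7] w 0.159
dp tool mm [  0.3 -21.2   3.7] turn -0.0 (or 180.0 )
```

View pics/w8.png

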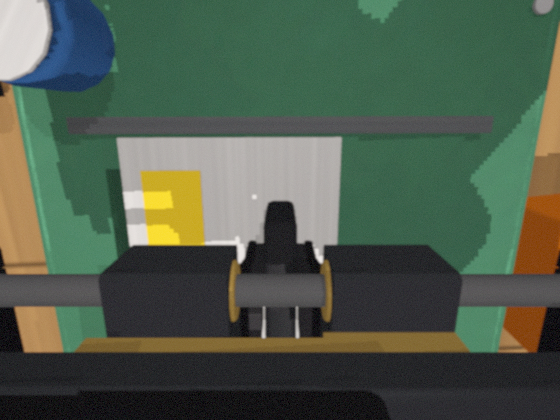

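View pics/t8.png

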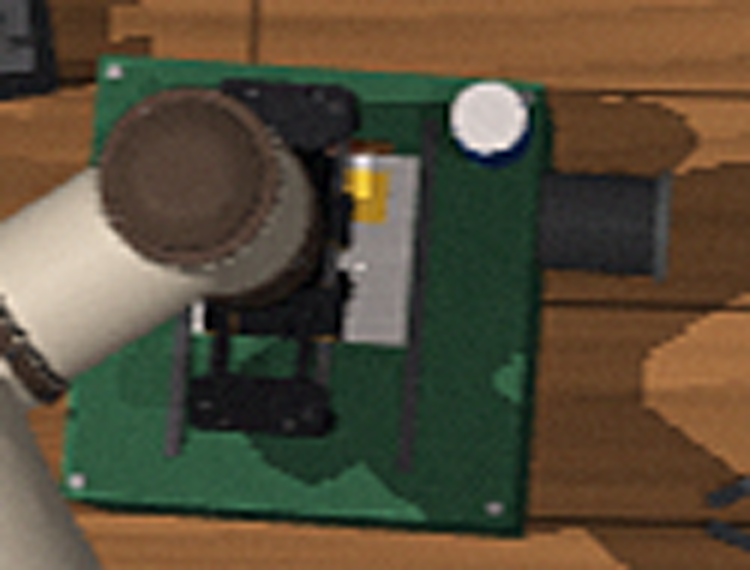

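In the wrist view the cover keeps its place relative to the fingers while the rail has shifted. In the top view the cover's front edge is at row 345 (303 before), so it is open by about 20 mm and not caught. I continue to the open stop.

Emit:
arm_command --increments '[{"dp": [0.5, 4, 0], "turn": 0, "jaw": 0}, {"dp": [0, 5, 0], "turn": 0, "jaw": 0}, {"dp": [0, 5, 0], "turn": 0, "jaw": 0}, {"dp": [0, 5, 0], "turn": 0, "jaw": 0}, {"dp": [0, 5, 0], "turn": 0, "jaw": 0}, {"dp": [0, 5, 0], "turn": 0, "jaw": 0}, {"dp": [0, 5, 0], "turn": 0, "jaw": 0}, {"dp": [0, 5, 0], "turn": 0, "jaw": 0}, {"dp": [0, 5, 0], "turn": 0, "jaw": 0}, {"dp": [0, 5, 0], "turn": 0, "jaw": 0}, {"dp": [0, 4, 0], "turn": 0, "jaw": 0}, {"dp": [0, 3, 0], "turn": 0, "jaw": 0}, {"dp": [0, 0, 0], "turn": 0, "jaw": 0}, {"dp": [0, 0, 0], "turn": 0, "jaw": 0}]'

```text
time_s: 15.15
eef_pos: [0.4742, 0.1655, 0.1457]
eef_rot: [-0.692, 0.722, -0.001, 0.001]
wrist_force: [6.6, -3.9, 2.0]
width: 0.156
```

Run:
```python
from h import *
plan([.5505,.162,.142],177.5)
```

```text
t 15.15 pos [0.4742 0.1655 0.1457] yaw 177.51 tilt z [ 0.002  0.    -1.   ] q [ 0.66  0.25 -0.4   0.   -0.92 -0.7 ] F [ 6.6 -3.9  2. ] w 0.156
dp tool mm [  0.2 -76.3   3.8] turn 0.0 (or -180.0 )
```

Emit:
arm_command --increments '[{"dp": [0, 2, 0], "turn": 0, "jaw": 0}, {"dp": [0, 2, 0], "turn": 0, "jaw": 0}, {"dp": [0, 1.5, 0], "turn": 0, "jaw": 0}, {"dp": [0, 0, 0], "turn": 0, "jaw": 0}, {"dp": [0, 0, 0], "turn": 0, "jaw": 0}, {"dp": [0, 0, 0], "turn": 0, "jaw": 0}, {"dp": [0, 0, 0], "turn": 0, "jaw": 0}]'

```text
time_s: 16.02
eef_pos: [0.4696, 0.1657, 0.1457]
eef_rot: [-0.692, 0.722, -0.001, 0.002]
wrist_force: [9.7, -3.7, -0.2]
width: 0.16
```

Run:
```python
from h import *
plan([.5505,.162,.142],177.5)
im,d=arm.get_image("wrist");cv2.imwrite("pics/w9.png",im)
im,d=arm.get_image("top");cv2.imwrite("pics/t9.png",im);cv2.imwrite("pics/t9c.png",cv2.resize(im[150:245,160:285],None,fx=6,fy=6,interpolation=cv2.INTER_CUBIC))
plan([.5505,.162,.142],177.5)
```

```text
t 16.02 pos [0.4696 0.1657 0.1457] yaw 177.51 tilt z [ 0.004  0.001 -1.   ] q [ 0.67  0.24 -0.41  0.   -0.91 -0.71] F [ 9.7 -3.7 -0.2] w 0.16
dp tool mm [  0.2 -81.    4. ] turn 0.0 (or -180.0 )
t 16.12 pos [0.4696 0.1657 0.1457] yaw 177.51 tilt z [ 0.004  0.001 -1.   ] q [ 0.67  0.24 -0.41  0.   -0.91 -0.71] F [ 9.3 -4.5 -0.1] w 0.157
dp tool mm [  0.2 -81.    4. ] turn 0.0 (or -180.0 )
```

View pics/w9.png

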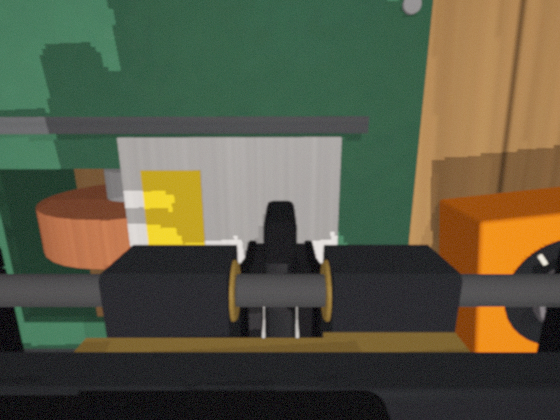

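View pics/t9.png

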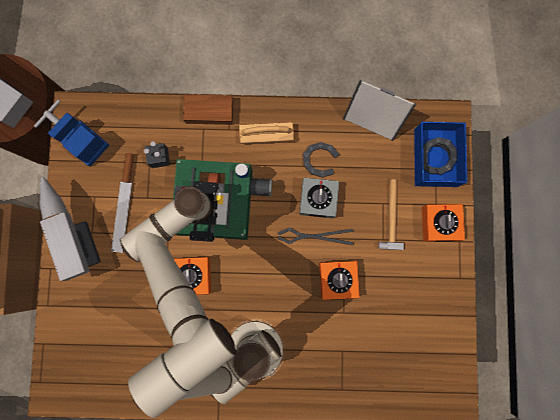

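View pics/t9c.png

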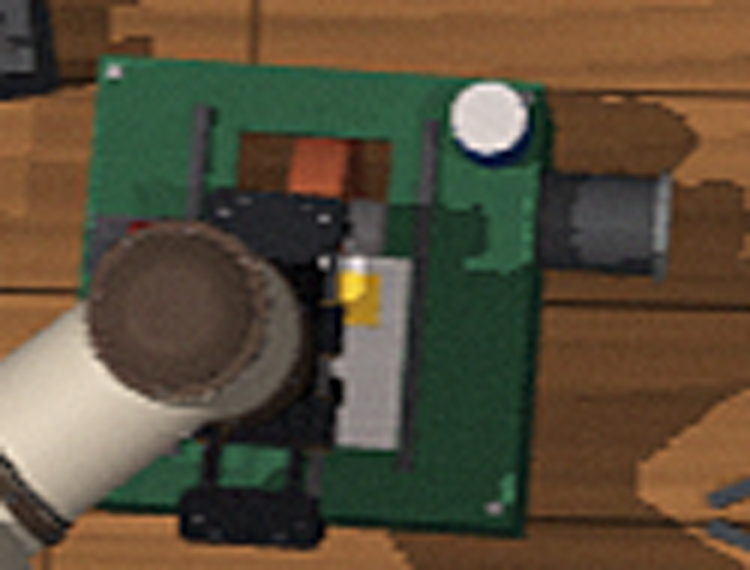

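The cover's front edge moved from row 310 to 450 in the crop, about 80 mm, and the orange wheel shows at (325,165). The force rose to 9.7 N at the stop, the knob pointer is at the mark and the bystanders have not moved. I'm handing in.

Run:
```python
from cell import arm
print(arm.hand_in())
```

```text
the job is handed in; nothing more can be done
None
```

The speed knob is back at its zero stop, and I handed in with the gripper still holding the cover fully open. The hand-in gave no verdict.

- **Knob:** I turned it counter-clockwise until it met the stop at 0.25 N m. Afterwards the bar stood at -4.65° against the box's -4.64°, so it is at zero.
- **Cover:** I tugged it by the black grip without touching the red catch. It slid past 8 mm with only spring force, so it was not caught. I left the catch alone and pulled on to the open stop.
- **Final hold:** The tool had travelled about 80 mm and was at rest, with about 9.5 N of pull against the spring and stop. The wheel shows in the top view and the bystanders look unmoved.
- **Disagreements:** The wrist and top cameras differed by about 3.5 mm on the knob and 2–3 mm on the cover grip, so I used their means. A side force of about 4 N remained on the grip.

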